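# Nest three graded studio pots into a stepped tool caddy

## Robot

A 6-joint arm with a two-finger parallel gripper is mounted at the origin on the work surface. World frame = base frame: x ahead of the robot, y to its left, z up, the work surface at z = 0. Lengths are in m, angles in rad, forces in N, time in s.
With the tool pointing down it reaches from about 0.35 to 0.975 m from the base axis. Payload 4.9 kg.
Tool frame: the origin (TCP) lies at the very end of the fingers, on their centre line; the grasp point (between the pads) lies 19 mm behind it (ctrl.tcp_to_grasp is the z of the grasp point in the tool frame, in m); z points along the fingers, y is the line along which they close (so a half turn about z gives the same grasp; the last joint's range is limited). The gripper opens to 85 mm and grips with 20 to 120 N. Pads are 22 mm wide; open, the fingers measure 114 mm over their backs; the gripper's body (76 mm by 85 mm) begins 54 mm behind the grasp point. The pads swing forward as they close: fully open they stand 13 mm farther back than shut.
Start: joints at [1.078, 0.053, 1.613, -0, 1.476, -0.119], TCP at [0.228, 0.582, 0.209] pointing down, gripper open.
Joint ranges: [-3.01, 3.01], [-1.01, 2.22], [0.06, 2.58], [-1.02, 4.17], [0.09, 2.62], [-3.14, 3.14]. Speed limits (rad/s): [2.57, 2.57, 3.14, 3.14, 3.14, 3.14].

## Interface

Orientations are given as a rotation vector (axis times angle).
In Python, from station import ctrl, eyes, job, nets gives the robot as it stands. The module is installed in compiled form; this text tells all that it offers.
- The arm moves only by the tool jog_arm, never from a script. Its argument "commands" is one flat list of numbers, 7 for each row, row after row: the shift along the tool's x, y, z each as a share of 0.06 m, from -1 to 1, then the turn, a rotation vector about the tool's x, y, z each as a share of 0.1 rad, from -1 to 1, then the finger opening in mm, from 0 to 85.4. In form: [x, y, z, ax, ay, az, grip, x, y, z, ax, ay, az, grip, ...]. A call has 1 to 20 rows; each row shifts and turns the commanded pose from where the row before left it, along the tool's axes as they then stand; what a row does not reach is not made up. A row lasts 1/8 s, in which the tool goes at most 62.5 mm and 10.7 degrees, less where a joint would pass 70% of its speed; a pose out of reach is approached as far as the arm can. A call with a number of a shift or a turn outside -1 to 1 is refused whole. A call with a gripper value outside its range is refused whole. The fingers move at their own pace and stop on an object; "newtons" is the grip in N (left out, the last holds). Time passes only in rows, so rows that do not move let the fingers close. It gives the time, the measured TCP pose, the force, the opening and the grip force at its end, in the units of the state.
- ctrl.get_obs(): the state, without advancing time (a new reading comes with each control period).
- eyes.get_image(name): name is "side" or "top" or "wrist"; returns a dict with "image" (400x640x3 uint8, red, green, blue), "z_map" (400x640 float32, m along the optical axis (not along the pixel's ray), 0 where there is no reading), "K" (3x3 intrinsics, pixels), "cam_to_world" (4x4, takes a point from camera to world coordinates). Camera axes: x right, y up, looking along -z (the intrinsics and any distortion apply to the point x, -y, -z); pixel columns grow to the right and rows downward; lengths in m; the calibration is good to about 2 mm. A picture is of the moment at which its call begins.
- job.finish_job(): hands the job in; it is judged then, once.
Trained networks look in the newest picture that a camera, given by its name, has taken for a name from the list of things; names that differ only in an ending like _2 or _b are one class to them, and where a whole thing is asked for, a point or a joint stands for the part that bears it (a point fixed in the world has none). Each returns a list of dicts, best first, with "p" (0 to 1); they miss things now and then, are a little off and sometimes report something else, mostly with a low value. They report only what shows in the picture. A call takes as long as a camera call. They do not tell look-alikes from the thing itself.
- nets.silhouettes(camera, name): "mask" (400x640 bool, what is visible of it) and "bbox" ([left, top, right, bottom] in pixels, round what is visible of it).
The state is a dict: "t": time; "q": joint angles; "dq": joint speeds; "effort": joint torques, N m; "tool_pos": TCP position; "tool_rot": TCP orientation; "contact_force": force on the tool from outside, world axes, zero at the start; "wrist_torque": the same for the moment, N m; "opening": finger opening in m; "grip_force": force on a finger pad.
Only numpy, scipy, OpenCV 4.12 (cv2) and the standard library are available. Lean on these libraries where they do the work, as an engineer would, in place of code of your own. Each camera call takes 0.05 s, during which the arm holds its last target. There are 200 camera calls.

## Task

Make the stepped tool caddy out of the three graded pots: take the blue middle pot from its draining stand and ease it upright into the terracotta large pot, then take the white small pot from its stand and ease it into the middle one, each let go only once it stands fully down on the floor of the pot around it. Leave the large pot standing where it is, give the pots no hard knocks, and do not disturb the other things on the table.

Things in the scene. Friction and masses are not known exactly. Their poses are not given: they have to be found in the camera images.
- pot_l: Large pot, unglazed terracotta-red open cylinder standing upright on the table: 84 mm outer diameter, 60 mm high, wall 5 mm (bore 74 mm), floor 10 mm thick, about 0.3 kg, loose. Origin: centre of its underside; z along its axis towards the mouth.
- pot_m: Middle pot, blue-glazed open cylinder: 67 mm outer diameter, 95 mm high, wall 5 mm (bore 57 mm), floor 10 mm thick, about 0.25 kg, the foot bevelled inwards by 6 mm over the lowest 10 mm. It starts leaning in its draining stand, its axis 30 degrees from vertical, mouth up. Origin: centre of its underside; z along its axis from foot to mouth.
- pot_s: Small pot, white-glazed open cylinder: 50 mm outer diameter, 130 mm high, wall 5 mm, floor 10 mm thick, about 0.2 kg, the foot bevelled inwards by 6 mm over the lowest 10 mm. It starts leaning in its own draining stand, axis 30 degrees from vertical, mouth up. Origin: centre of its underside; z along its axis from foot to mouth.
- pot_l_rim (a point): Centre of the large pot's mouth, at rim height, 60 mm above its underside.
- pot_m_rim (a point): Centre of the middle pot's mouth, at rim height, 95 mm from its underside along its axis. Seated, this pot has about 3 mm of play all round in the large one and stands 45 mm above that one's rim: fingers reaching lower than 43 mm below this rim foul the outer pot. Held across its diameter, it can swing a few degrees about the pads.
- pot_s_rim (a point): Centre of the small pot's mouth, at rim height, 130 mm from its underside along its axis. Seated, this pot has about 3 mm of play all round in the middle one and stands 45 mm above that one's rim: fingers reaching lower than 43 mm below this rim foul the outer pot. Held across its diameter, it can swing a few degrees about the pads.
- stand_m: Draining stand of the middle pot: wooden base 150 x 90 x 12 mm, fixed to the table, with two sloping steel rails 32 mm apart under the pot's lower side and a wooden foot stop. Origin: centre line of the base, on the table. The pot's mouth points up and to the stand's -x (roughly to the robot); its foot centre lies at x +30, z +50 mm. The pot only rests there; draw it out along its axis.
- stand_s: Draining stand of the small pot, built alike with the same lean and foot position, fixed to the table.
- turtle: Bystander: unglazed clay-coloured turtle figure, 75 mm long, 36 mm high, loose on the table. Origin: centre of its underside.
- spatula: Bystander: potter's spatula with a wooden handle, 170 mm long, lying flat, loose on the table. Origin: near its middle.
- frog: Bystander: brown-glazed frog figure, 95 mm long, 66 mm high, loose on the table. Origin: centre of its underside.
- jar: Bystander: green glass jar with a white lid, 68 mm across, 85 mm high, loose on the table. Origin: centre of its underside.
- mug: Bystander: red mug, 76 mm across, 85 mm high, one handle, loose on the table. Origin: centre of its underside.
- brush: Bystander: red-handled brush, 190 mm long, lying flat, loose on the table. Origin: near its middle.
- bowl: Bystander: clay-coloured open bowl, 110 mm across, 50 mm high, loose on the table. Origin: centre of its underside.
Things that resemble listed ones, but are neither listed nor needed, are in the scene too. Leave any turquoise or yellow look-alike of the pot_m alone.

How it is judged:
By the outcome, as a careful person would: the job done as asked, in the order asked, and still so for the second after the job is handed in, with the robot touching nothing.
It also fails if it takes over 72 s, if anything falls off the work surface, if the arm or the gripper's body presses on something with over 40 N, if the wrist force passes 120 N, or if a joint passes its speed limit or range.

## Working session

There is one attempt and no reset: what is moved stays moved. The work goes in short steps, Python scripts to look and compute and a tool call to move; the robot and the scene stay as the last step left them, time stands still between calls to the robot, and variables do not carry over. Pictures are saved under pics/ and viewed, at most 11 in all, crops included, and the job is handed in when it is done.

Besides the shell and the picture viewer there is one more tool, called after "Emit:" by a JSON object that holds its "name" and its "arguments". jog_arm: Moves the arm, as the interface text tells. Shift numbers are shares of 0.06 m and turn numbers shares of 0.1 rad, none past 1 either way. Its arguments: {"type":"object","properties":{"commands":{"type":"array","items":{"type":"number"}},"newtons":{"type":"number"}},"required":["commands"]}

```bash
mkdir -p pics
cat > h.py <<'E'
from station import ctrl, eyes, job, nets
import numpy as np, cv2
from scipy.spatial.transform import Rotation as R
def cloud(im):
    z=im["z_map"];K=im["K"];v,u=np.indices(z.shape)
    x=(u-K[0,2])/K[0,0]*z;y=(v-K[1,2])/K[1,1]*z
    P=np.stack([x,-y,-z,np.ones_like(z)],-1)@im["cam_to_world"].T
    P=P[...,:3];P[z==0]=np.nan
    return P
def save(im,n): cv2.imwrite("pics/"+n,cv2.cvtColor(im["image"],cv2.COLOR_RGB2BGR))
E
python3 - <<'E'
from h import *
ims=[]
for c in ["side","top"]:
    im=eyes.get_image(c);save(im,c+"0.png");P=cloud(im);np.save(c+"P.npy",P);np.save(c+"I.npy",im["image"])
    print(c,im["cam_to_world"].round(3).tolist(),im["K"].round(1).tolist())
    for n in ["pot_l","pot_m","pot_s","stand_m","stand_s","mug","jar","frog","bowl","turtle","brush","spatula"]:
        for d in nets.silhouettes(c,n)[:4]:
            p=P[d["mask"]];col=np.median(im["image"][d["mask"]],0)
            print(n,round(d["p"],2),np.array(d["bbox"]).astype(int).tolist(),np.nanmedian(p,0).round(3),np.nanmax(p[:,2]).round(3),col)
print(ctrl.get_obs(),ctrl.tcp_to_grasp)
E
cd pics; python3 -c "
import cv2,numpy as np
cv2.imwrite('both.png',cv2.resize(np.vstack([cv2.imread('side0.png'),cv2.imread('top0.png')]),(480,600)))"
```

```text
side [[0.999, 0.043, -0.021, 0.53], [-0.042, 0.615, -0.787, -1.152], [-0.021, 0.787, 0.617, 1.037], [0.0, 0.0, 0.0, 1.0]] [[499.6, 0.0, 319.9], [0.0, 499.6, 192.2], [0.0, 0.0, 1.0]]
pot_l 0.97 [316, 190, 350, 225] [ 0.599 -0.044  0.106] 0.151 [ 86. 108. 124.]
pot_l 0.83 [328, 279, 362, 315] [ 0.604 -0.297  0.034] 0.064 [119.  78.  62.]
pot_l 0.8 [271, 272, 304, 317] [ 0.465 -0.311  0.055] 0.071 [202.  180.5  89. ]
pot_l 0.72 [252, 216, 287, 247] [ 0.409 -0.064  0.052] 0.07 [ 75. 153. 146.]
pot_m 0.97 [316, 190, 350, 225] [ 0.599 -0.044  0.106] 0.151 [ 86. 108. 124.]
pot_m 0.83 [328, 279, 362, 315] [ 0.604 -0.297  0.034] 0.064 [119.  78.  62.]
pot_m 0.8 [271, 272, 304, 317] [ 0.465 -0.311  0.055] 0.071 [202.  180.5  89. ]
pot_m 0.72 [252, 216, 287, 247] [ 0.409 -0.064  0.052] 0.07 [ 75. 153. 146.]
pot_s 0.97 [316, 190, 350, 225] [ 0.599 -0.044  0.106] 0.151 [ 86. 108. 124.]
pot_s 0.83 [328, 279, 362, 315] [ 0.604 -0.297  0.034] 0.064 [119.  78.  62.]
pot_s 0.8 [271, 272, 304, 317] [ 0.465 -0.311  0.055] 0.071 [202.  180.5  89. ]
pot_s 0.72 [252, 216, 287, 247] [ 0.409 -0.064  0.052] 0
[... 3277 characters left out ...]
t': 1.3, 'q': array([ 1.07800697e+00,  5.26822014e-02,  1.61293040e+00,  1.30410956e-05,
        1.47598559e+00, -1.19049270e-01]), 'dq': array([-9.92066615e-04,  5.95226200e-04,  3.61789627e-03,  3.89240732e-05,
       -8.62638088e-05, -2.08002255e-03]), 'effort': array([-4.62169137e-04, -3.93676972e+01, -3.70460415e+01, -1.37199409e-04,
        4.71975636e-04, -5.16525191e-06]), 'tool_pos': array([0.22819899, 0.58182128, 0.20909644]), 'tool_rot': array([-5.83658026e-01, -3.08688507e+00,  2.14645439e-06]), 'contact_force': array([ 0.59600116, -0.11593523,  0.48925093]), 'wrist_torque': array([ 0.05072555,  0.02124441, -0.05148496]), 'grip_force': 0.0, 'opening': 0.08530770100515235} -0.0187
```

View pics/top0.png

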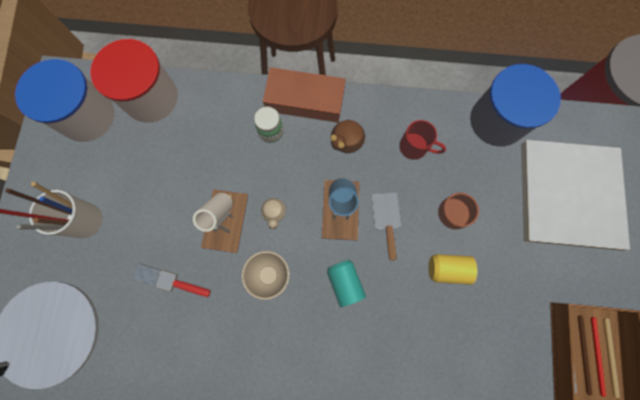

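View pics/side0.png

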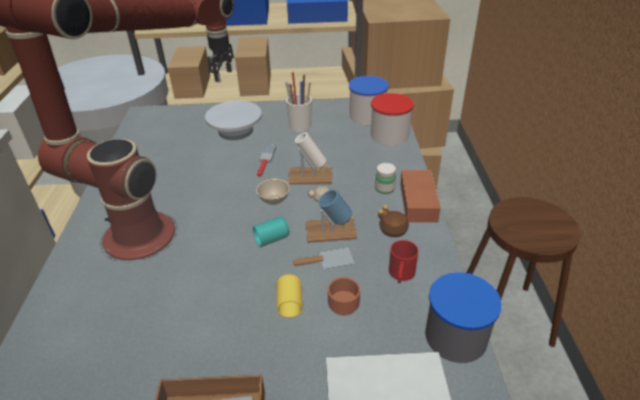

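```bash
cat >> h.py <<'E'
from scipy.optimize import least_squares
D=dict(pot_l=(.042,.060),pot_m=(.0335,.095),pot_s=(.025,.130))
def rect(r,z,r0,r1,z0,z1):
    a=np.abs(r-(r0+r1)/2)-(r1-r0)/2;b=np.abs(z-(z0+z1)/2)-(z1-z0)/2
    return np.hypot(np.maximum(a,0),np.maximum(b,0))+np.minimum(np.maximum(a,b),0)
def fit(P,name,g,up=False,z0=None):
    """g: guess foot xyz, ax, ay of axis. returns same"""
    ro,h=D[name]
    def res(p):
        a=np.array([p[3],p[4],1.]) if not up else np.array([0,0,1.]); a/=np.linalg.norm(a)
        f=p[:3].copy()
        if z0 is not None:f[2]=z0
        d=P-f;z=d@a;r=np.linalg.norm(d-z[:,None]*a,axis=1)
        return np.minimum(rect(r,z,ro-.005,ro,0,h),rect(r,z,0,ro,0,.01))
    s=least_squares(res,g,loss="soft_l1",f_scale=.002,x_scale=[.01,.01,.01,.1,.1])
    p=s.x;a=np.array([p[3],p[4],1.]) if not up else np.array([0,0,1.]);a/=np.linalg.norm(a)
    f=p[:3].copy()
    if z0 is not None:f[2]=z0
    return f,a,f+a*h,np.median(np.abs(res(p)))*1e3,len(P)
def pts(cam,P,name,near,tol=.06):
    best=None
    for d in nets.silhouettes(cam,name):
        m=cv2.erode(d["mask"].astype(np.uint8),np.ones((3,3)))>0
        p=P[m];p=p[~np.isnan(p[:,0])]
        if len(p)<20: continue
        e=np.linalg.norm(np.median(p,0)[:2]-near)
        if e<tol and (best is None or e<best[0]): best=(e,p)
    return None if best is None else best[1]
NEAR=dict(pot_l=(.605,-.305),pot_m=(.6,-.03),pot_s=(.53,.255))
G=dict(pot_l=[.605,-.305,0,0,0],pot_m=[.62,-.03,.05,-.577,0],pot_s=[.56,.255,.05,-.577,0])
E
python3 - <<'E'
from h import *
for n in D:
    Q=[]
    for c in ["side","top"]:
        P=np.load(c+"P.npy")
        p=pts(c,P,n,np.array(NEAR[n]))
        if p is None: print(n,c,None);continue
        p=p[(p[:,2]>.012)]
        print(n,c,*fit(p,n,G[n],n=="pot_l",0. if n=="pot_l" else None));Q.append(p)
    print(n,"both",*fit(np.vstack(Q),n,G[n],n=="pot_l",0. if n=="pot_l" else None))
E
```

```text
pot_l side [ 0.60393348 -0.30713687  0.        ] [0. 0. 1.] [ 0.60393348 -0.30713687  0.06      ] 1.0605139234662504 769
pot_l top [ 0.60342152 -0.30543694  0.        ] [0. 0. 1.] [ 0.60342152 -0.30543694  0.06      ] 0.5913583533270275 672
pot_l both [ 0.60341418 -0.30632408  0.        ] [0. 0. 1.] [ 0.60341418 -0.30632408  0.06      ] 0.9461246041488243 1441
pot_m side [ 0.62619129 -0.02151858  0.04938985] [-0.49244541 -0.02754626  0.86990731] [ 0.57940897 -0.02413547  0.13203104] 1.1408976038590115 619
pot_m top [ 0.63168442 -0.02093892  0.05400622] [-0.52027164 -0.01609242  0.8538492 ] [ 0.58225861 -0.0224677   0.13512189] 0.8710117658157889 757
pot_m both [ 0.63092808 -0.02140477  0.05349936] [-0.51816512 -0.03071702  0.85472883] [ 0.58170239 -0.02432288  0.1346986 ] 1.045114623462305 1376
pot_s side None
pot_s top [0.57440394 0.2603766  0.05345177] [-0.51151204  0.01786149  0.85909045] [0.50790738 0.2626986  0.16513353] 0.6780391720415477 748
pot_s both [0.57440394 0.2603766  0.05345177] [-0.51151204  0.01786149  0.85909045] [0.50790738 0.2626986  0.16513353] 0.6780391720415477 748
```

```bash
cat >> h.py <<'E'
def pose():
    o=ctrl.get_obs();return o["tool_pos"].copy(),R.from_rotvec(o["tool_rot"])
def frame(z,yh):
    z=np.array(z,float)/np.linalg.norm(z);y=np.array(yh,float);y-=z*(y@z);y/=np.linalg.norm(y)
    return R.from_matrix(np.stack([np.cross(y,z),y,z],1))
def plan(wps,grip,step=.035,turn=.07,start=None):
    p,r=start or pose();rows=[]
    for tp,tr in wps:
        w=(r.inv()*tr).as_rotvec();n=int(max(1,np.ceil(np.linalg.norm(tp-p)/step),np.ceil(np.linalg.norm(w)/turn)))
        p0,r0=p.copy(),r
        for i in range(1,n+1):
            gp=p0+(tp-p0)*i/n;gr=r0*R.from_rotvec(w*i/n)
            s=np.round(r.inv().apply(gp-p)/.06,2);t=np.round((r.inv()*gr).as_rotvec()/.1,2)
            assert max(abs(s).max(),abs(t).max())<=1
            p=p+r.apply(s*.06);r=r*R.from_rotvec(t*.1)
            rows.append([*s,*t,grip])
    for k in range(0,len(rows),20): print("ROWS",len(rows[k:k+20]),"["+",".join("%g"%(x+0.) for q in rows[k:k+20] for x in q)+"]")
    return p,r
E
python3 - <<'E'
from h import *
a=np.array([-.5,-.018,.866]);rim=np.array([.5805,-.0235,.1335])
r=frame(-a,[0,1,0]);p0,r0=pose()
h=rim+a*.09
plan([((p0+h)/2+[0,0,.07],r),(h,r)],85,.045,.08)
E
```

```text
ROWS 17 [-0.47,-0.42,-0.13,-0.13,-0.57,-0.41,85,-0.46,-0.44,-0.11,-0.13,-0.57,-0.41,85,-0.45,-0.45,-0.09,-0.12,-0.57,-0.41,85,-0.43,-0.47,-0.07,-0.13,-0.58,-0.41,85,-0.42,-0.49,-0.06,-0.13,-0.57,-0.41,85,-0.4,-0.5,-0.03,-0.13,-0.57,-0.42,85,-0.37,-0.52,-0.02,-0.13,-0.57,-0.41,85,-0.36,-0.54,-0.01,-0.12,-0.57,-0.41,85,-0.34,-0.55,0.01,-0.13,-0.57,-0.41,85,-0.21,-0.64,0.27,0,0,0,85,-0.2,-0.63,0.27,0,0,0,85,-0.21,-0.64,0.28,0,0,0,85,-0.2,-0.64,0.27,0,0,0,85,-0.21,-0.63,0.27,0,0,0,85,-0.2,-0.64,0.27,0,0,0,85,-0.21,-0.64,0.28,0,0,0,85,-0.2,-0.63,0.27,0,0,0,85]
```

Emit:
{"name": "jog_arm", "arguments": {"commands": [-0.47,-0.42,-0.13,-0.13,-0.57,-0.41,85,-0.46,-0.44,-0.11,-0.13,-0.57,-0.41,85,-0.45,-0.45,-0.09,-0.12,-0.57,-0.41,85,-0.43,-0.47,-0.07,-0.13,-0.58,-0.41,85,-0.42,-0.49,-0.06,-0.13,-0.57,-0.41,85,-0.4,-0.5,-0.03,-0.13,-0.57,-0.42,85,-0.37,-0.52,-0.02,-0.13,-0.57,-0.41,85,-0.36,-0.54,-0.01,-0.12,-0.57,-0.41,85,-0.34,-0.55,0.01,-0.13,-0.57,-0.41,85,-0.21,-0.64,0.27,0,0,0,85,-0.2,-0.63,0.27,0,0,0,85,-0.21,-0.64,0.28,0,0,0,85,-0.2,-0.64,0.27,0,0,0,85,-0.21,-0.63,0.27,0,0,0,85,-0.2,-0.64,0.27,0,0,0,85,-0.21,-0.64,0.28,0,0,0,85,-0.2,-0.63,0.27,0,0,0,85,0,0,0,0,0,0,85]}}

```text
t: 3.85
tool_pos: [0.5354, -0.0273, 0.2102]
tool_rot: [-0.001, 2.62, 0.022]
contact_force: [-0.3, 0.7, -0.6]
opening: 0.0855
grip_force: 0.0
```

Run:
```python
from h import *
o=ctrl.get_obs();print(o["t"],o["tool_pos"],o["q"].round(2),R.from_rotvec(o["tool_rot"]).as_matrix().round(3).tolist())
im=eyes.get_image("wrist");save(im,"w1.png");P=cloud(im)
print(im["cam_to_world"].round(3).tolist(),im["K"][0])
p=pts("wrist",P,"pot_m",np.array([.6,-.03]),.1)
print(None if p is None else fit(p,"pot_m",[.63,-.021,.05,-.577,-.03]))
```

```text
3.85 [ 0.53536222 -0.0273133   0.21017763] [-0.28 -0.55  2.18  0.18  1.02 -1.9 ] [[-0.867, -0.005, 0.498], [0.004, 1.0, 0.016], [-0.498, 0.016, -0.867]]
[[-0.005, -0.694, -0.72, 0.392], [1.0, 0.008, -0.015, -0.031], [0.016, -0.72, 0.694, 0.318], [0.0, 0.0, 0.0, 1.0]] [356.96896496   0.         322.99648567]
(array([ 0.62143778, -0.01996932,  0.04689977]), array([-0.479576  , -0.02280511,  0.87720396]), array([ 0.57587806, -0.02213581,  0.13023414]), np.float64(0.7111791863609971), 6375)
```

View pics/w1.png

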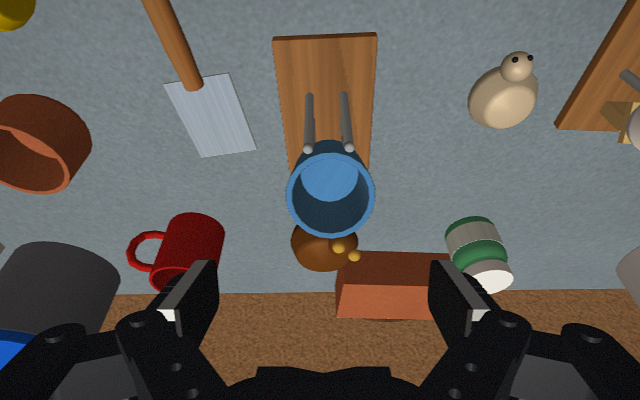

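Run:
```python
from h import *
a=np.array([-.5,-.02,.866]);a/=np.linalg.norm(a);rim=np.array([.578,-.0228,.1323])
r=frame(-a,[0,1,0])
s=plan([(rim+a*.02,r)],85,.02)
s=plan([(rim-a*.041,r)],85,.01,start=s)
```

```text
ROWS 4 [0.01,0,0.29,-0.01,0,0,85,0.01,0.01,0.29,0,0,0,85,0.01,0,0.29,-0.01,-0.01,-0.01,85,0.01,0,0.29,0,0,0,85]
ROWS 7 [0,0,0.15,0,0,0,85,0,0,0.14,0,0,0,85,0,0,0.15,0,0,0,85,0,0,0.14,0,0,0,85,0,0,0.15,0,0,0,85,0,0,0.14,0,0,0,85,0,0,0.15,0,0,0,85]
```

Emit:
{"name": "jog_arm", "arguments": {"commands": [0.01,0,0.29,-0.01,0,0,85,0.01,0.01,0.29,0,0,0,85,0.01,0,0.29,-0.01,-0.01,-0.01,85,0.01,0,0.29,0,0,0,85,0,0,0.15,0,0,0,85,0,0,0.14,0,0,0,85,0,0,0.15,0,0,0,85,0,0,0.14,0,0,0,85,0,0,0.15,0,0,0,85,0,0,0.14,0,0,0,85,0,0,0.15,0,0,0,85,0,0,0,0,0,0,85]}}

```text
t: 5.45
tool_pos: [0.5984, -0.0217, 0.0957]
tool_rot: [-0.008, 2.619, 0.026]
contact_force: [-0.6, -1.0, 0.2]
opening: 0.085
grip_force: 0.0
```

Run:
```python
from h import *
o=ctrl.get_obs();print(o["t"],o["tool_pos"],o["contact_force"])
im=eyes.get_image("wrist");save(im,"w2.png");P=cloud(im)
p=pts("wrist",P,"pot_m",np.array([.6,-.03]),.1)
if p is not None:
    f=fit(p,"pot_m",[.63,-.021,.05,-.577,-.03]);print(f)
    p,r=pose();print("rim in tool mm",r.inv().apply(f[2]-p)*1e3,"axis in tool",r.inv().apply(f[1]))
```

```text
5.45 [ 0.59839087 -0.02167817  0.09570066] [-0.58103667 -0.96101705  0.15029181]
(array([ 0.62149158, -0.01887612,  0.04694655]), array([-0.4842396 , -0.03080319,  0.87439303]), array([ 0.57548882, -0.02180243,  0.13001389]), np.float64(0.7174589573572532), 22841)
rim in tool mm [  3.52316117   0.80152983 -40.37861266] axis in tool [-0.01838919 -0.01107479 -0.99976957]
```

View pics/w2.png

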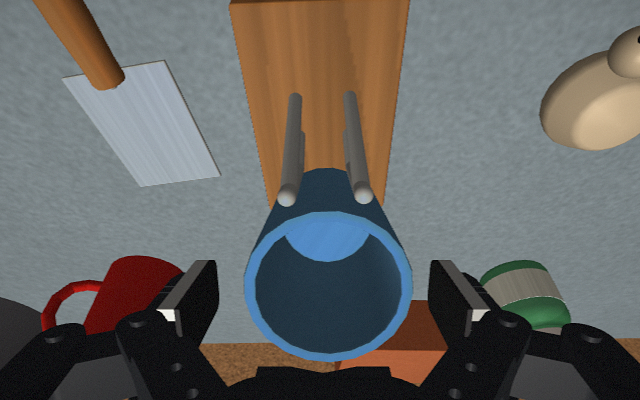

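Emit:
{"name": "jog_arm", "arguments": {"commands": [0.04,0.01,0,0,0,0,85,0,0,0,0,0,0,72,0,0,0,0,0,0,66,0,0,0,0,0,0,60,0,0,0,0,0,0,60,0,0,0,0,0,0,60], "newtons": 40}}

```text
t: 6.3
tool_pos: [0.5967, -0.0208, 0.0968]
tool_rot: [-0.009, 2.617, 0.026]
contact_force: [-7.4, 1.3, 7.5]
opening: 0.066
grip_force: 41.7
```

Run:
```python
from h import *
o=ctrl.get_obs();print(o["t"],o["tool_pos"],o["contact_force"],o["opening"],o["grip_force"])
im=eyes.get_image("wrist");P=cloud(im)
p=pts("wrist",P,"pot_m",np.array([.6,-.03]),.1)
if p is not None:
    f=fit(p,"pot_m",[.63,-.021,.05,-.577,-.03]);print(f)
    p,r=pose();print("rim in tool mm",r.inv().apply(f[2]-p)*1e3,"axis in tool",r.inv().apply(f[1]))
```

```text
6.3 [ 0.59666182 -0.0207973   0.0968138 ] [-7.35512624  1.28225545  7.51176869] 0.06601552224040316 41.67235627770424
(array([ 0.62706152, -0.02035415,  0.05000317]), array([-0.49310427, -0.02978928,  0.86946005]), array([ 0.58021661, -0.02318413,  0.13260188]), np.float64(0.32044240052555956), 22175)
rim in tool mm [ -3.65110794  -1.59366574 -39.22758511] axis in tool [-0.00860622 -0.00924812 -0.9999202 ]
```

Emit:
{"name": "jog_arm", "arguments": {"commands": [0,0,-0.1,0,0,0,60,0,0,-0.2,0,0,0,60,0,0,-0.3,0,0,0,60,0,0,-0.3,0,0,0,60,0,0,-0.3,0,0,0,60,0,0,-0.3,0,0,0,60,0,0,-0.3,0,0,0,60,0,0,-0.2,0,0,0,60,0,0,0,0,0,0,60]}}

```text
t: 7.52
tool_pos: [0.5366, -0.0239, 0.2006]
tool_rot: [-0.008, 2.616, 0.024]
contact_force: [0.3, -0.5, -2.9]
opening: 0.0659
grip_force: 46.0
```

Run:
```python
from h import *
o=ctrl.get_obs();print(o["t"],o["tool_pos"],o["contact_force"],o["opening"],o["grip_force"])
p0,r0=pose()
z=r0.apply([0,0,1])
for c in ["wrist","side","top"]:
    im=eyes.get_image(c);P=cloud(im)
    p=pts(c,P,"pot_m",p0[:2]+.01*z[:2],.1)
    if p is not None:
        g=p0+z*.055
        f=fit(p,"pot_m",[*g,-z[0]/-z[2],-z[1]/-z[2]]);print(c,*f)
        print("rim in tool mm",(r0.inv().apply(f[2]-p0)*1e3).round(1),"axis in tool",r0.inv().apply(f[1]).round(3))
    if c=="wrist": save(im,"w3.png")
```

```text
7.525 [ 0.53657605 -0.02388798  0.20061995] [ 0.30437151 -0.52350781 -2.87655798] 0.0658528075906202 46.03702079504728
side [ 0.56345082 -0.02538286  0.15000936] [-0.46404688 -0.02043549  0.88557489] [ 0.51936637 -0.02732423  0.23413898] 1.2546917023461028 528
rim in tool mm [ -1.9  -2.7 -37.7] axis in tool [-0.043 -0.002 -0.999]
top [ 0.56313549 -0.02227236  0.15076065] [-0.46878869 -0.02911749  0.8828303 ] [ 0.51860056 -0.02503852  0.23462953] 0.3880876670124631 847
rim in tool mm [ -1.5  -0.4 -38.5] axis in tool [-0.038 -0.01  -0.999]
```

View pics/w3.png

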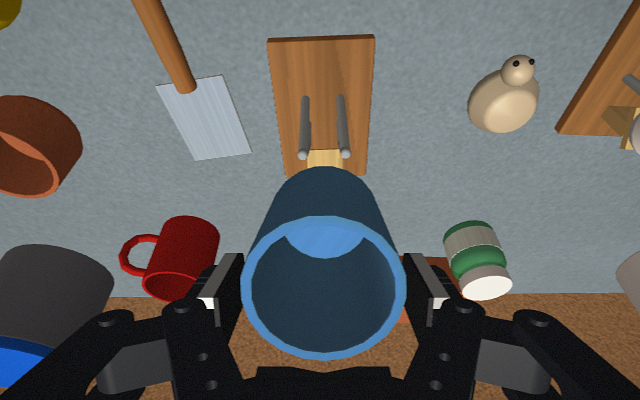

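Run:
```python
from h import *
r=frame([0,0,-1],[0,1,0])
plan([(np.array([.604,-.306,.205]),r)],60,.025,.06)
```

```text
ROWS 12 [-0.09,-0.39,0.03,0.02,0.44,0.01,60,-0.08,-0.4,0.03,0.01,0.43,0,60,-0.09,-0.39,0.02,0.02,0.44,0.01,60,-0.09,-0.39,0.03,0.02,0.43,0,60,-0.09,-0.4,0.01,0.01,0.44,0.01,60,-0.09,-0.39,0.02,0.02,0.43,0,60,-0.1,-0.39,0.01,0.01,0.44,0.01,60,-0.09,-0.39,0.01,0.02,0.43,0,60,-0.09,-0.4,0,0.02,0.44,0.01,60,-0.1,-0.39,0.01,0.01,0.44,0,60,-0.09,-0.39,-0.01,0.02,0.43,0.01,60,-0.1,-0.39,0,0.01,0.44,0,60]
```

Emit:
{"name": "jog_arm", "arguments": {"commands": [-0.09,-0.39,0.03,0.02,0.44,0.01,60,-0.08,-0.4,0.03,0.01,0.43,0,60,-0.09,-0.39,0.02,0.02,0.44,0.01,60,-0.09,-0.39,0.03,0.02,0.43,0,60,-0.09,-0.4,0.01,0.01,0.44,0.01,60,-0.09,-0.39,0.02,0.02,0.43,0,60,-0.1,-0.39,0.01,0.01,0.44,0.01,60,-0.09,-0.39,0.01,0.02,0.43,0,60,-0.09,-0.4,0,0.02,0.44,0.01,60,-0.1,-0.39,0.01,0.01,0.44,0,60,-0.09,-0.39,-0.01,0.02,0.43,0.01,60,-0.1,-0.39,0,0.01,0.44,0,60,0,0,0,0,0,0,60,0,0,0,0,0,0,60]}}

```text
t: 9.57
tool_pos: [0.6045, -0.3055, 0.2053]
tool_rot: [-0.0, 3.141, 0.002]
contact_force: [0.0, -0.7, -2.6]
opening: 0.0662
grip_force: 46.1
```

```bash
cat >> h.py <<'E'
def look(inner,outer,down,save_as=None,outer_h=0.,guess=None):
    p0,r0=pose();print("tcp",p0.round(4))
    for c in ["wrist","side","top"]:
        im=eyes.get_image(c);P=cloud(im)
        if save_as:save(im,save_as+c+".png")
        a=r0.apply([0,0,-1])
        g=p0-a*down
        ms=[]
        for d in nets.silhouettes(c,inner):
            m=cv2.erode(d["mask"].astype(np.uint8),np.ones((3,3)))>0;q=P[m];q=q[~np.isnan(q[:,0])]
            if len(q)>20: ms.append(q)
        for n,gg in ((inner,g),(outer,guess)):
            if gg is None: continue
            ctr=np.array(gg)+[0,0,D[n][1]*.6]
            q=[(np.linalg.norm(np.median(x,0)-ctr),i) for i,x in enumerate(ms)]
            if not q or min(q)[0]>.05: print(c,n,"none",min(q) if q else "");continue
            x=ms[min(q)[1]]
            up=n==outer
            f=fit(x,n,[*gg,0,0],up,outer_h if up else None)
            if up: print(c,n,"foot",f[0].round(4),"res",f[3].round(2),f[4])
            else: print(c,n,"foot",f[0].round(4),"axis",f[1].round(3),"rim",f[2].round(4),"rim in tool",(r0.inv().apply(f[2]-p0)*1e3).round(1),"res",f[3].round(2),f[4])
E
python3 - <<'E'
from h import *
print(ctrl.get_obs()["t"],ctrl.get_obs()["q"].round(2))
look("pot_m","pot_l",.057,"a",0.,[.604,-.306,0])
E
```

```text
9.575 [-0.58  0.18  1.49  0.    1.48 -2.15]
tcp [ 0.6045 -0.3055  0.2053]
wrist pot_m none (np.float64(0.1905579469874257), 0)
wrist pot_l foot [ 0.605  -0.3066  0.    ] res 0.43 3000
side pot_m foot [ 0.6072 -0.3054  0.1504] axis [ 0.007 -0.02   1.   ] rim [ 0.6078 -0.3073  0.2454] rim in tool [ -3.3  -1.8 -40.1] res 0.79 699
side pot_l foot [ 0.6041 -0.3077  0.    ] res 1.05 886
top pot_m foot [ 0.6072 -0.3056  0.1512] axis [ 0.004 -0.005  1.   ] rim [ 0.6076 -0.3061  0.2462] rim in tool [ -3.1  -0.5 -40.9] res 0.39 451
top pot_l foot [ 0.6035 -0.3056  0.    ] res 0.72 815
```

View pics/awrist.png

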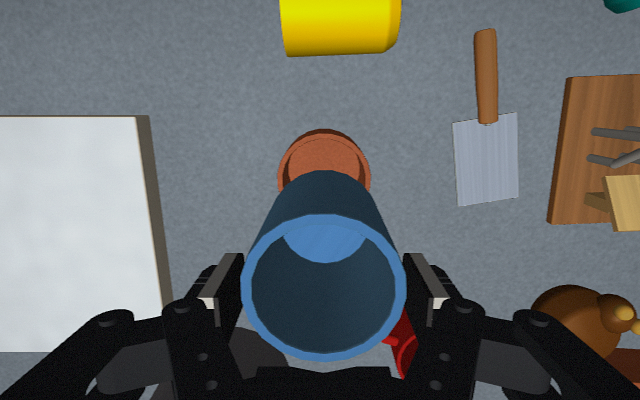

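Emit:
{"name": "jog_arm", "arguments": {"commands": [0.05,-0.02,0.2,0,0,0,60,0,0,0.25,0,0,0,60,0,0,0.25,0,0,0,60,0,0,0.25,0,0,0,60,0,0,0.2,0,0,0,60,0,0,0.15,0,0,0,60,0,0,0,0,0,0,60]}}

```text
t: 10.75
tool_pos: [0.6012, -0.3068, 0.127]
tool_rot: [0.0, -3.141, -0.002]
contact_force: [-0.0, 0.8, -2.3]
opening: 0.0657
grip_force: 46.1
```

Run:
```python
from h import *
look("pot_m","pot_l",.054,"b",0.,[.604,-.306,0])
```

```text
tcp [ 0.6012 -0.3068  0.127 ]
wrist pot_m foot [ 0.5981 -0.3067  0.0714] axis [ 0.022 -0.015  1.   ] rim [ 0.6002 -0.3081  0.1664] rim in tool [  1.   -1.3 -39.4] res 0.68 23203
wrist pot_l foot [ 0.605  -0.3065  0.    ] res 0.34 2758
side pot_m foot [ 0.6094 -0.3118  0.0742] axis [-0.026 -0.021  0.999] rim [ 0.607  -0.3139  0.1692] rim in tool [ -5.8  -7.  -42.1] res 1.0 583
side pot_l foot [ 0.6044 -0.307   0.    ] res 0.91 477
top pot_m foot [ 0.5976 -0.3072  0.0746] axis [0.066 0.046 0.997] rim [ 0.6039 -0.3028  0.1693] rim in tool [ -2.7   4.1 -42.2] res 0.6 256
top pot_l foot [ 0.6037 -0.3057  0.    ] res 0.65 420
```

Emit:
{"name": "jog_arm", "arguments": {"commands": [0,0,0.08,0,0,0,60,0,0,0.08,0,0,0,60,0,0,0.06,0,0,0,60,0,0,0.06,0,0,0,60,0,0,0.06,0,0,0,60,0,0,0,0,0,0,60]}}

```text
t: 11.8
tool_pos: [0.6014, -0.307, 0.1073]
tool_rot: [-0.0, 3.141, 0.001]
contact_force: [-0.2, -0.3, -2.3]
opening: 0.0659
grip_force: 46.1
```

Emit:
{"name": "jog_arm", "arguments": {"commands": [0,0,0.06,0,0,0,60,0,0,0.06,0,0,0,60,0,0,0.06,0,0,0,60,0,0,0,0,0,0,60]}}

```text
t: 12.3
tool_pos: [0.6014, -0.3069, 0.0964]
tool_rot: [-0.0, 3.141, 0.001]
contact_force: [0.6, -0.7, -2.3]
opening: 0.0659
grip_force: 46.1
```

Run:
```python
from h import *
print(ctrl.get_obs()["contact_force"])
for c in ["side","wrist"]: save(eyes.get_image(c),"c"+c+".png")
a=cv2.imread("pics/cside.png")[200:340,270:430];b=cv2.imread("pics/cwrist.png")[80:390,180:480]
h=300
cv2.imwrite("pics/cc.png",np.hstack([cv2.resize(a,(343,h)),cv2.resize(b,(290,h))]))
```

```text
[ 0.55305638 -0.68662035 -2.34093669]
```

View pics/cc.png

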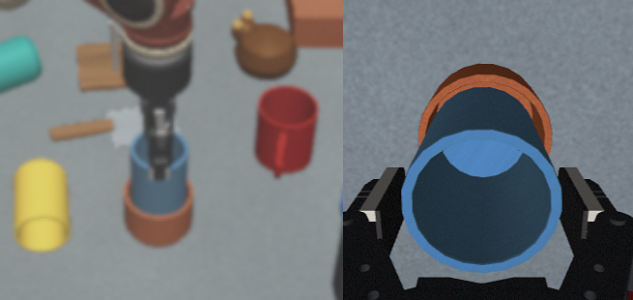

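Emit:
{"name": "jog_arm", "arguments": {"commands": [0,0,0.08,0,0,0,60,0,0,0.08,0,0,0,60,0,0,0.08,0,0,0,60,0,0,0.08,0,0,0,60,0,0,0.06,0,0,0,60,0,0,0.03,0,0,0,60,0,0,0,0,0,0,60]}}

```text
t: 13.28
tool_pos: [0.6017, -0.3071, 0.0722]
tool_rot: [-0.0, 3.14, 0.0]
contact_force: [0.2, -0.9, -3.1]
opening: 0.0659
grip_force: 46.1
```

Emit:
{"name": "jog_arm", "arguments": {"commands": [0,0,0.02,0,0,0,60,0,0,0.02,0,0,0,60,0,0,0,0,0,0,60]}}

```text
t: 13.65
tool_pos: [0.6016, -0.3071, 0.0699]
tool_rot: [-0.0, 3.14, 0.0]
contact_force: [-0.2, 1.5, -2.4]
opening: 0.0654
grip_force: 46.1
```

Emit:
{"name": "jog_arm", "arguments": {"commands": [0,0,0.02,0,0,0,60,0,0,0.02,0,0,0,60,0,0,0,0,0,0,60]}}

```text
t: 14.02
tool_pos: [0.6016, -0.307, 0.0674]
tool_rot: [-0.0, 3.141, 0.0]
contact_force: [-0.1, -0.5, -2.1]
opening: 0.0658
grip_force: 46.1
```

Emit:
{"name": "jog_arm", "arguments": {"commands": [0,0,0.015,0,0,0,60,0,0,0.015,0,0,0,60,0,0,0,0,0,0,60]}}

```text
t: 14.4
tool_pos: [0.6019, -0.3071, 0.0661]
tool_rot: [-0.0, 3.14, -0.0]
contact_force: [-0.3, 0.8, -0.4]
opening: 0.0658
grip_force: 46.2
```

Emit:
{"name": "jog_arm", "arguments": {"commands": [0,0,0.015,0,0,0,60,0,0,0.015,0,0,0,60,0,0,0,0,0,0,60]}}

```text
t: 14.78
tool_pos: [0.6026, -0.3072, 0.0661]
tool_rot: [-0.0, 3.138, -0.0]
contact_force: [-1.8, 2.2, 5.9]
opening: 0.0656
grip_force: 46.9
```

Run:
```python
from h import *
for c in ["top","side","wrist"]:
    im=eyes.get_image(c);P=cloud(im);I=im["image"].astype(int)
    d=np.hypot(P[...,0]-.604,P[...,1]+.306)
    m=(d<.04)&(P[...,2]>.08)&(P[...,2]<.13)&(I[...,2]>I[...,0]*1.25)&(I[...,2]>60)
    z=P[...,2][m];print(c,m.sum(),np.percentile(z,[50,90,95,99]).round(4),P[m&(P[...,2]>np.percentile(z,85))].mean(0).round(4))
```

```text
top 45 [0.0986 0.1065 0.1073 0.1175] [ 0.5873 -0.2809  0.1095]
side 247 [0.0967 0.1055 0.1065 0.1084] [ 0.6046 -0.3102  0.1063]
wrist 12337 [0.1018 0.1056 0.1059 0.1064] [ 0.5976 -0.3011  0.1058]
```

Emit:
{"name": "jog_arm", "arguments": {"commands": [0,0,-0.015,0,0,0,66,0,0,0,0,0,0,70,0,0,0,0,0,0,78,0,0,0,0,0,0,85,0,0,0,0,0,0,85,0,0,0,0,0,0,85,0,0,-0.1,0,0,0,85,0,0,-0.3,0,0,0,85,0,0,-0.5,0,0,0,85,0,0,-0.5,0,0,0,85,0,0,-0.6,0,0,0,85,0,0,-0.6,0,0,0,85,0,0,0,0,0,0,85]}}

```text
t: 16.55
tool_pos: [0.6037, -0.3085, 0.2278]
tool_rot: [-0.0, 3.132, -0.009]
contact_force: [0.2, 0.6, 0.3]
opening: 0.0851
grip_force: 0.0
```

```bash
cat >> h.py <<'E'
def rowsfit(cam,n,guess,fr):
    pass
E
python3 - <<'E'
from h import *
p0,r0=pose();print(ctrl.get_obs()["t"],p0)
for c in ["wrist","side","top"]:
    im=eyes.get_image(c);P=cloud(im);save(im,"d"+c+".png")
    I=im["image"].astype(int)
    d=np.hypot(P[...,0]-.604,P[...,1]+.306)
    base=(d<.055)&(P[...,2]>.015)&(P[...,2]<.12)
    blue=base&(I[...,2]>I[...,0]*1.15)&(P[...,2]>.03);red=base&(I[...,0]>I[...,2]*1.25)
    f=fit(P[blue],"pot_m",[.604,-.306,.01,0,0]);print(c,"m",f[0].round(4),f[1].round(3),f[2].round(4),f[3].round(2),f[4])
    f=fit(P[red],"pot_l",[.604,-.306,0,0,0],True,0.);print(c,"l",f[0].round(4),f[3].round(2),f[4])
# next: hover over small pot
P=cloud(eyes.get_image("side"))
p=pts("side",P,"mug",np.array([.53,.255]),.06)
if p is not None:
    p=p[p[:,2]>.05];f=fit(p,"pot_s",[.57,.26,.05,-.577,0]);print("s side",f)
E
cd pics; python3 -c "
import cv2,numpy as np
cv2.imwrite('dd.png',np.hstack([cv2.resize(cv2.imread('dside.png')[230:330,290:430],(420,300)),cv2.resize(cv2.imread('dwrist.png'),(380,300))]))"
```

```text
16.55 [ 0.60372601 -0.30850342  0.22778334]
wrist m [ 0.6057 -0.3082  0.01  ] [ 0.001 -0.     1.   ] [ 0.6058 -0.3082  0.105 ] 0.31 3600
wrist l [ 0.6053 -0.3065  0.    ] 0.32 1101
side m [ 0.6056 -0.3086  0.0112] [-0.005 -0.004  1.   ] [ 0.6051 -0.309   0.1062] 0.91 703
side l [ 0.6042 -0.3067  0.    ] 0.84 473
top m [ 0.6043 -0.3069  0.0112] [ 0.005 -0.003  1.   ] [ 0.6048 -0.3072  0.1062] 0.48 733
top l [ 0.6038 -0.306   0.    ] 0.6 366
s side (array([0.5758076 , 0.26130243, 0.04884081]), array([-0.60725834, -0.00623504,  0.79447997]), array([0.49686401, 0.26049188, 0.1521232 ]), np.float64(0.8756351751540384), 64)
```

View pics/dd.png

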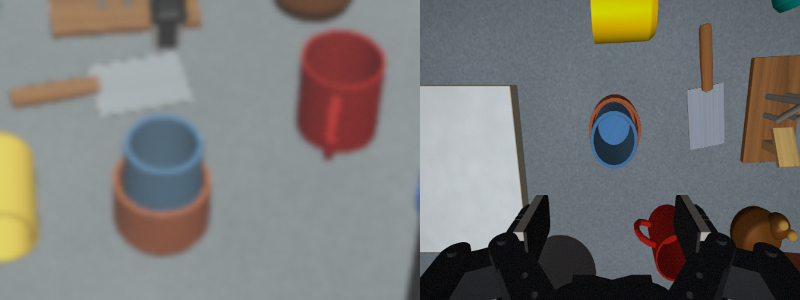

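Run:
```python
from h import *
a=np.array([-.5,.017,.866]);rim=np.array([.505,.262,.1625])
plan([(rim+a*.09,frame(-a,[0,1,0]))],85,.038,.06)
```

```text
ROWS 16 [0.15,0.59,-0.02,0.01,-0.33,0,85,0.14,0.6,-0.03,0.01,-0.33,0.01,85,0.15,0.59,-0.03,0.01,-0.32,0,85,0.14,0.6,-0.04,0.02,-0.33,0,85,0.15,0.59,-0.04,0.01,-0.33,0,85,0.14,0.59,-0.05,0.01,-0.33,0.01,85,0.14,0.6,-0.05,0.01,-0.33,0,85,0.14,0.59,-0.06,0.01,-0.32,0,85,0.13,0.59,-0.06,0.01,-0.33,0,85,0.14,0.6,-0.07,0.01,-0.33,0.01,85,0.13,0.59,-0.08,0.02,-0.33,0,85,0.13,0.59,-0.08,0.01,-0.32,0,85,0.13,0.6,-0.08,0.01,-0.33,0,85,0.12,0.59,-0.09,0.01,-0.33,0.01,85,0.12,0.59,-0.09,0.01,-0.33,0,85,0.12,0.59,-0.1,0.01,-0.33,0,85]
```

Emit:
{"name": "jog_arm", "arguments": {"commands": [0.15,0.59,-0.02,0.01,-0.33,0,85,0.14,0.6,-0.03,0.01,-0.33,0.01,85,0.15,0.59,-0.03,0.01,-0.32,0,85,0.14,0.6,-0.04,0.02,-0.33,0,85,0.15,0.59,-0.04,0.01,-0.33,0,85,0.14,0.59,-0.05,0.01,-0.33,0.01,85,0.14,0.6,-0.05,0.01,-0.33,0,85,0.14,0.59,-0.06,0.01,-0.32,0,85,0.13,0.59,-0.06,0.01,-0.33,0,85,0.14,0.6,-0.07,0.01,-0.33,0.01,85,0.13,0.59,-0.08,0.02,-0.33,0,85,0.13,0.59,-0.08,0.01,-0.32,0,85,0.13,0.6,-0.08,0.01,-0.33,0,85,0.12,0.59,-0.09,0.01,-0.33,0.01,85,0.12,0.59,-0.09,0.01,-0.33,0,85,0.12,0.59,-0.1,0.01,-0.33,0,85,0,0,0,0,0,0,85]}}

```text
t: 18.92
tool_pos: [0.4591, 0.2647, 0.239]
tool_rot: [-0.001, 2.618, -0.025]
contact_force: [-0.4, 0.5, -0.1]
opening: 0.0852
grip_force: 0.0
```

Run:
```python
from h import *
p0,r0=pose();print(ctrl.get_obs()["t"],p0,r0.as_matrix().round(3).tolist())
im=eyes.get_image("wrist");P=cloud(im);save(im,"e.png")
for d in nets.silhouettes("wrist","pot_s"):
    p=P[cv2.erode(d["mask"].astype(np.uint8),np.ones((3,3)))>0]
    p=p[~np.isnan(p[:,0])]
    if np.linalg.norm(np.median(p,0)[:2]-[.53,.26])>.06: continue
    f=fit(p,"pot_s",[.57,.26,.05,-.577,.03]);print(d["p"],f)
    print((r0.inv().apply(f[2]-p0)*1e3).round(1))
```

```text
18.925 [0.45910023 0.26469252 0.23899851] [[-0.866, 0.004, 0.5], [-0.006, 1.0, -0.017], [-0.5, -0.018, -0.866]]
0.73 (array([0.57224605, 0.26279377, 0.05009402]), array([-0.50453148,  0.02425583,  0.86305251]), array([0.50665696, 0.26594703, 0.16229085]), np.float64(0.2629262865252533), 3680)
[-2.9  2.8 90.2]
```

View pics/e.png

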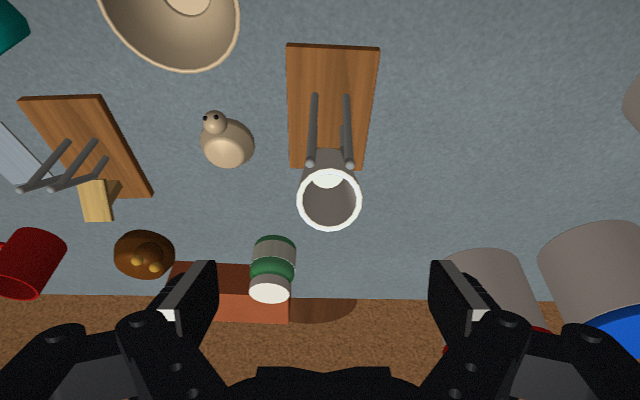

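Run:
```python
from h import *
a=np.array([-.502,.02,.865]);a/=np.linalg.norm(a);rim=np.array([.506,.265,.1623]);r=frame(-a,[0,1,0])
s=plan([(rim+a*.02,r)],85,.025)
plan([(rim-a*.040,r)],85,.01,start=s)
```

```text
ROWS 3 [0,0.02,0.39,0,0,0.01,85,-0.01,0.02,0.39,0.01,-0.01,0.01,85,0,0.03,0.39,0,0,0,85]
ROWS 6 [0,0,0.17,0,0,0,85,0,0,0.16,0,0,0,85,0,0,0.17,0,0,0,85,0,0,0.16,0,0,0,85,0,0,0.17,0,0,0,85,0,0,0.17,0,0,0,85]
```

Emit:
{"name": "jog_arm", "arguments": {"commands": [0,0.02,0.39,0,0,0.01,85,-0.01,0.02,0.39,0.01,-0.01,0.01,85,0,0.03,0.39,0,0,0,85,0,0,0.17,0,0,0,85,0,0,0.16,0,0,0,85,0,0,0.17,0,0,0,85,0,0,0.16,0,0,0,85,0,0,0.17,0,0,0,85,0,0,0.17,0,0,0,85,0,0,0,0,0,0,85]}}

```text
t: 20.27
tool_pos: [0.5265, 0.2643, 0.1274]
tool_rot: [0.008, 2.616, -0.026]
contact_force: [-0.3, -0.8, 0.5]
opening: 0.085
grip_force: 0.0
```

Run:
```python
from h import *
p0,r0=pose();print(ctrl.get_obs()["t"],p0,ctrl.get_obs()["contact_force"])
im=eyes.get_image("wrist");P=cloud(im);save(im,"f.png")
for d in nets.silhouettes("wrist","pot_s"):
    p=P[cv2.erode(d["mask"].astype(np.uint8),np.ones((3,3)))>0]
    p=p[~np.isnan(p[:,0])]
    if np.linalg.norm(np.median(p,0)[:2]-[.53,.26])>.06: continue
    f=fit(p,"pot_s",[.57,.26,.05,-.577,.03]);print(d["p"],f)
    print((r0.inv().apply(f[2]-p0)*1e3).round(1))
```

```text
20.275 [0.52653494 0.26434344 0.12737116] [-0.27895298 -0.83939016  0.52839173]
0.59 (array([0.57232975, 0.26297567, 0.0500792 ]), array([-0.50599149,  0.02383594,  0.86220906]), array([0.50655085, 0.26607434, 0.16216638]), np.float64(0.2817650253816272), 14160)
[ -0.2   0.9 -40.2]
```

Emit:
{"name": "jog_arm", "arguments": {"commands": [0,0.01,0,0,0,0,70,0,0,0,0,0,0,60,0,0,0,0,0,0,53,0,0,0,0,0,0,49,0,0,0,0,0,0,44,0,0,0,0,0,0,44,0,0,0,0,0,0,44], "newtons": 40}}

```text
t: 21.25
tool_pos: [0.5273, 0.2658, 0.1299]
tool_rot: [0.008, 2.613, -0.023]
contact_force: [-3.0, 1.9, 6.5]
opening: 0.049
grip_force: 40.5
```

Emit:
{"name": "jog_arm", "arguments": {"commands": [0,0,-0.1,0,0,0,44,0,0,-0.2,0,0,0,44,0,0,-0.3,0,0,0,44,0,0,-0.3,0,0,0,44,0,0,-0.3,0,0,0,44,0,0,-0.3,0,0,0,44,0,0,-0.3,0,0,0,44,0,0,-0.3,0,0,0,44,0,0,-0.2,0,0,0,44,0,0,0,0,0,0,44]}}

```text
t: 22.5
tool_pos: [0.4575, 0.2683, 0.2494]
tool_rot: [0.008, 2.612, -0.023]
contact_force: [0.1, 0.5, -3.5]
opening: 0.0489
grip_force: 42.6
```

Run:
```python
from h import *
p0,r0=pose();o=ctrl.get_obs();print(o["t"],p0,o["contact_force"],o["opening"],o["grip_force"])
im=eyes.get_image("wrist");P=cloud(im);save(im,"g.png")
r=frame([0,0,-1],[0,1,0])
s=plan([(np.array([p0[0],p0[1]-.05,.285]),r0*R.from_rotvec([0,.1,0])),(np.array([.605,-.308,.285]),r)],44,.035,.06)
```

```text
22.5 [0.45752268 0.26826712 0.24943582] [ 0.08137466  0.54504857 -3.52149035] 0.04885747285110181 42.64433495700359
ROWS 18 [-0.16,-0.42,-0.26,0,0.49,0,44,-0.14,-0.42,-0.26,-0.01,0.5,0,44,-0.14,-0.55,0.07,-0.01,0.27,0,44,-0.14,-0.54,0.07,-0.01,0.27,-0.01,44,-0.15,-0.55,0.07,-0.01,0.26,0,44,-0.14,-0.55,0.06,-0.01,0.27,-0.01,44,-0.15,-0.54,0.05,-0.01,0.27,0,44,-0.15,-0.55,0.06,-0.01,0.27,0,44,-0.15,-0.55,0.04,-0.01,0.27,-0.01,44,-0.15,-0.55,0.04,-0.01,0.26,0,44,-0.15,-0.54,0.04,-0.01,0.27,-0.01,44,-0.15,-0.55,0.04,-0.01,0.27,0,44,-0.16,-0.55,0.02,-0.02,0.27,-0.01,44,-0.15,-0.55,0.03,-0.01,0.27,0,44,-0.15,-0.54,0.02,-0.01,0.26,0,44,-0.16,-0.55,0.01,-0.01,0.27,-0.01,44,-0.15,-0.55,0.01,-0.01,0.27,0,44,-0.15,-0.55,0,-0.01,0.27,-0.01,44]
```

View pics/g.png

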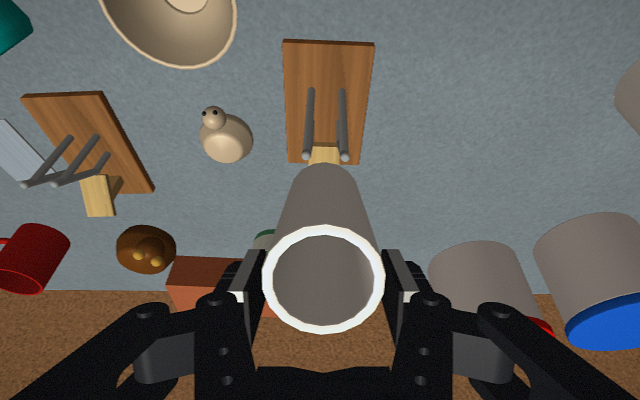

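Emit:
{"name": "jog_arm", "arguments": {"commands": [-0.16,-0.42,-0.26,0,0.49,0,44,-0.14,-0.42,-0.26,-0.01,0.5,0,44,-0.14,-0.55,0.07,-0.01,0.27,0,44,-0.14,-0.54,0.07,-0.01,0.27,-0.01,44,-0.15,-0.55,0.07,-0.01,0.26,0,44,-0.14,-0.55,0.06,-0.01,0.27,-0.01,44,-0.15,-0.54,0.05,-0.01,0.27,0,44,-0.15,-0.55,0.06,-0.01,0.27,0,44,-0.15,-0.55,0.04,-0.01,0.27,-0.01,44,-0.15,-0.55,0.04,-0.01,0.26,0,44,-0.15,-0.54,0.04,-0.01,0.27,-0.01,44,-0.15,-0.55,0.04,-0.01,0.27,0,44,-0.16,-0.55,0.02,-0.02,0.27,-0.01,44,-0.15,-0.55,0.03,-0.01,0.27,0,44,-0.15,-0.54,0.02,-0.01,0.26,0,44,-0.16,-0.55,0.01,-0.01,0.27,-0.01,44,-0.15,-0.55,0.01,-0.01,0.27,0,44,-0.15,-0.55,0,-0.01,0.27,-0.01,44,0,0,0,0,0,0,44,0,0,0,0,0,0,44]}}

```text
t: 25.05
tool_pos: [0.6045, -0.3081, 0.2837]
tool_rot: [-0.0, -3.14, -0.002]
contact_force: [-0.4, -0.3, -2.1]
opening: 0.0487
grip_force: 42.8
```

```bash
cat >> h.py <<'E'
def look2(tag):
    p0,r0=pose();print(ctrl.get_obs()["t"],"tcp",p0.round(4))
    for c in ["wrist","side","top"]:
        im=eyes.get_image(c);P=cloud(im);save(im,tag+c+".png");I=im["image"].astype(int)
        d=np.hypot(P[...,0]-.604,P[...,1]+.306)
        blue=(d<.05)&(P[...,2]>.03)&(P[...,2]<.115)&(I[...,2]>I[...,0]*1.15)
        f=fit(P[blue],"pot_m",[.605,-.308,.01,0,0],True,.01);print(c,"m",f[0].round(4),f[3].round(2),f[4])
        d=np.hypot(P[...,0]-p0[0],P[...,1]-p0[1])
        sat=(I.max(-1)-I.min(-1))/I.max(-1).clip(1)
        zf=p0[2]-.09
        w=(d<.033)&(P[...,2]>max(zf-.01,.11))&(P[...,2]<p0[2]+.05)&(sat<.25)&(I.max(-1)>70)
        w=cv2.erode(w.astype(np.uint8),np.ones((3,3)))>0
        if w.sum()<30: print(c,"s few");continue
        f=fit(P[w],"pot_s",[p0[0],p0[1],zf,0,0]);print(c,"s foot",f[0].round(4),"ax",f[1].round(3),"rim",f[2].round(4),f[3].round(2),f[4])
E
python3 -c "
from h import *
look2('h')"
```

```text
25.05 tcp [ 0.6045 -0.3081  0.2837]
wrist m [ 0.6063 -0.3082  0.01  ] 0.26 1030
wrist s foot [ 0.6036 -0.3092  0.192 ] ax [ 0.003 -0.003  1.   ] rim [ 0.604  -0.3096  0.322 ] 0.28 14352
side m [ 0.6051 -0.3089  0.01  ] 0.92 702
side s foot [ 0.6033 -0.3092  0.1929] ax [0.001 0.002 1.   ] rim [ 0.6034 -0.3089  0.3229] 0.9 639
top m [ 0.6046 -0.3071  0.01  ] 0.44 688
top s foot [ 0.6028 -0.3084  0.1941] ax [0.005 0.002 1.   ] rim [ 0.6035 -0.3081  0.3241] 0.36 725
```

Emit:
{"name": "jog_arm", "arguments": {"commands": [-0.03,0.015,0.2,0,0,0,44,0,0,0.25,0,0,0,44,0,0,0.25,0,0,0,44,0,0,0.25,0,0,0,44,0,0,0.15,0,0,0,44,0,0,0.1,0,0,0,44,0,0,0,0,0,0,44,0,0,0,0,0,0,44]}}

```text
t: 26.2
tool_pos: [0.6068, -0.3076, 0.2138]
tool_rot: [-0.0, 3.141, -0.001]
contact_force: [-0.2, -0.0, -2.0]
opening: 0.0491
grip_force: 42.8
```

```bash
python3 -c "
from h import *
look2('i')"
```

```text
26.2 tcp [ 0.6068 -0.3076  0.2138]
wrist m [ 0.6062 -0.3081  0.01  ] 0.23 1613
wrist s foot [ 0.6062 -0.3089  0.1221] ax [ 0.    -0.002  1.   ] rim [ 0.6062 -0.3091  0.2521] 0.28 14254
side m [ 0.6053 -0.3088  0.01  ] 0.9 543
side s foot [ 0.6054 -0.3089  0.123 ] ax [ 0.003 -0.002  1.   ] rim [ 0.6058 -0.3091  0.253 ] 0.84 592
top m [ 0.6047 -0.3074  0.01  ] 0.47 396
top s foot [ 0.605  -0.3086  0.1232] ax [0.006 0.004 1.   ] rim [ 0.6058 -0.3081  0.2532] 0.38 491
```

Emit:
{"name": "jog_arm", "arguments": {"commands": [0,0.01,0.1,0,0,0,44,0,0,0.1,0,0,0,44,0,0,0.06,0,0,0,44,0,0,0.06,0,0,0,44,0,0,0.06,0,0,0,44,0,0,0.06,0,0,0,44,0,0,0.06,0,0,0,44,0,0,0.06,0,0,0,44,0,0,0,0,0,0,44]}}

```text
t: 27.48
tool_pos: [0.6063, -0.3066, 0.1789]
tool_rot: [0.0, -3.14, -0.001]
contact_force: [0.1, 0.0, -2.1]
opening: 0.0489
grip_force: 42.8
```

Emit:
{"name": "jog_arm", "arguments": {"commands": [0,0,0.1,0,0,0,44,0,0,0.1,0,0,0,44,0,0,0.1,0,0,0,44,0,0,0.1,0,0,0,44,0,0,0.1,0,0,0,44,0,0,0,0,0,0,44]}}

```text
t: 28.22
tool_pos: [0.606, -0.3065, 0.1484]
tool_rot: [0.0, -3.14, -0.001]
contact_force: [0.1, 0.9, -2.3]
opening: 0.0487
grip_force: 42.8
```

Inside with no force; about 37 mm to go.

Emit:
{"name": "jog_arm", "arguments": {"commands": [0,0,0.1,0,0,0,44,0,0,0.1,0,0,0,44,0,0,0.1,0,0,0,44,0,0,0.1,0,0,0,44,0,0,0.08,0,0,0,44,0,0,0.04,0,0,0,44,0,0,0,0,0,0,44]}}

```text
t: 29.1
tool_pos: [0.6064, -0.3067, 0.118]
tool_rot: [0.0, -3.141, -0.0]
contact_force: [-0.2, 0.4, -2.4]
opening: 0.0486
grip_force: 42.8
```

Emit:
{"name": "jog_arm", "arguments": {"commands": [0,0,0.02,0,0,0,44,0,0,0.02,0,0,0,44,0,0,0,0,0,0,44]}}

```text
t: 29.48
tool_pos: [0.6064, -0.3067, 0.1158]
tool_rot: [0.0, -3.141, -0.0]
contact_force: [0.2, 0.2, -1.5]
opening: 0.0489
grip_force: 42.8
```

Emit:
{"name": "jog_arm", "arguments": {"commands": [0,0,0.02,0,0,0,44,0,0,0.015,0,0,0,44,0,0,0,0,0,0,44]}}

```text
t: 29.85
tool_pos: [0.6063, -0.3067, 0.1135]
tool_rot: [0.0, -3.141, -0.0]
contact_force: [0.1, 0.1, -2.8]
opening: 0.049
grip_force: 42.8
```

Emit:
{"name": "jog_arm", "arguments": {"commands": [0,0,0.015,0,0,0,44,0,0,0.015,0,0,0,44,0,0,0,0,0,0,44]}}

```text
t: 30.22
tool_pos: [0.6064, -0.3068, 0.1118]
tool_rot: [0.0, -3.141, -0.0]
contact_force: [-0.7, 0.0, -1.4]
opening: 0.0486
grip_force: 42.8
```

Emit:
{"name": "jog_arm", "arguments": {"commands": [0,0,0.015,0,0,0,44,0,0,0.01,0,0,0,44,0,0,0,0,0,0,44]}}

```text
t: 30.6
tool_pos: [0.607, -0.3069, 0.1117]
tool_rot: [-0.001, 3.141, -0.001]
contact_force: [-0.9, 0.0, 4.9]
opening: 0.0488
grip_force: 43.4
```

```bash
python3 -c "
from h import *
look2('j')"
```

```text
30.6 tcp [ 0.607  -0.3069  0.1117]
wrist m [ 0.6061 -0.308   0.01  ] 0.2 4212
wrist s foot [ 0.6056 -0.3079  0.02  ] ax [ 0.007 -0.004  1.   ] rim [ 0.6065 -0.3084  0.15  ] 0.28 9843
side m [ 0.6054 -0.3082  0.01  ] 0.86 377
side s foot [ 0.5987 -0.31    0.0215] ax [0.065 0.012 0.998] rim [ 0.6072 -0.3084  0.1512] 0.7 104
top m [ 0.605  -0.3077  0.01  ] 0.45 301
top s foot [ 0.5797 -0.337   0.0287] ax [0.252 0.283 0.925] rim [ 0.6125 -0.3002  0.149 ] 0.69 46
```

Emit:
{"name": "jog_arm", "arguments": {"commands": [0,0,-0.01,0,0,0,49,0,0,0,0,0,0,53,0,0,0,0,0,0,60,0,0,0,0,0,0,70,0,0,0,0,0,0,80,0,0,0,0,0,0,80,0,0,-0.1,0,0,0,80,0,0,-0.3,0,0,0,80,0,0,-0.5,0,0,0,80,0,0,-0.5,0,0,0,80,0,0,-0.5,0,0,0,80,0,0,-0.5,0,0,0,80,0,0,0,0,0,0,80,0,0,0,0,0,0,80]}}

```text
t: 32.5
tool_pos: [0.6063, -0.3066, 0.2547]
tool_rot: [0.0, -3.141, -0.0]
contact_force: [-0.5, 0.8, -0.1]
opening: 0.0798
grip_force: 0.0
```

```bash
python3 -c "
from h import *
print(ctrl.get_obs()['opening'])
look2('k')
im=eyes.get_image('side');P=cloud(im);I=im['image'].astype(int)
for c in ['side','top','wrist']:
    im=eyes.get_image(c);P=cloud(im);I=im['image'].astype(int)
    d=np.hypot(P[...,0]-.605,P[...,1]+.308);sat=(I.max(-1)-I.min(-1))/I.max(-1).clip(1)
    w=cv2.erode(((d<.033)&(P[...,2]>.11)&(P[...,2]<.16)&(sat<.25)).astype(np.uint8),np.ones((2,2)))>0
    f=fit(P[w],'pot_s',[.605,-.308,.02,0,0]);print(c,f[0].round(4),f[1].round(3),f[2].round(4),w.sum())
    red=(d<.055)&(P[...,2]>.015)&(P[...,2]<.07)&(I[...,0]>I[...,2]*1.25)
    f=fit(P[red],'pot_l',[.604,-.306,0,0,0],True,0.);print('l',f[0].round(4),f[4])
a=cv2.imread('pics/kside.png');b=cv2.imread('pics/kwrist.png')
cv2.imwrite('pics/kk.png',np.hstack([cv2.resize(a[120:340,220:440],(300,300)),cv2.resize(b,(480,300))]))
"
```

```text
0.07980856710871882
32.5 tcp [ 0.6063 -0.3066  0.2547]
wrist m [ 0.6063 -0.308   0.01  ] 0.28 1218
wrist s few
side m [ 0.6054 -0.3078  0.01  ] 0.8 378
side s few
top m [ 0.6048 -0.3077  0.01  ] 0.51 373
top s few
side [ 0.605  -0.3092  0.0197] [0.001 0.006 1.   ] [ 0.6051 -0.3084  0.1497] 383
l [ 0.6044 -0.3067  0.    ] 468
top [ 0.6053 -0.3078  0.0211] [-0.005  0.003  1.   ] [ 0.6047 -0.3073  0.1511] 385
l [ 0.6039 -0.3061  0.    ] 362
wrist [ 0.6057 -0.3084  0.0199] [0.001 0.002 1.   ] [ 0.6059 -0.3082  0.1499] 1927
l [ 0.6053 -0.3066  0.    ] 905
```

View pics/kk.png

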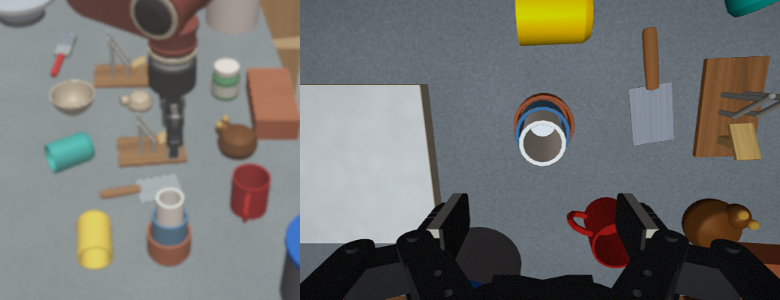

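The picture shows the three pots nested upright, stack at (168,225) in the side crop and (542,135) in the wrist view; all else is undisturbed and the gripper is clear.

```bash
python3 -c "
from station import job
print(job.finish_job())"
```

```text
the job is handed in; nothing more can be done
None
```

The stepped tool caddy is built and handed in at about 33 s: middle pot in the large, small pot in the middle, both upright and fully down on the floor below them. The large pot stayed in place, nothing else looked disturbed, and the forces I read stayed under about 11 N; the verdict itself was not shown.

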